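Load the large cell into the spring-loaded bench cell holder

ROBOT

A 6-joint arm with a two-finger parallel gripper is mounted at the origin on a cart in front of the work surface, level with it; the furniture and walls round the work are solid. World frame = base frame: x ahead of the robot, y to its left, z up, the work surface at z = 0. Lengths are in mm, angles in rad, forces in N, time in s.
With the tool pointing down it reaches from about 400 to 925 mm from the base axis. Payload 12.5 kg.
Tool frame: the origin (TCP) lies on the centre line of the jaws, within the pads' length; the fingertips stand 8 mm ahead of it and the grasp point (between the pads) lies 11 mm behind it; z points along the fingers, x is the direction in which the jaws open and shut, and the axes are right-handed (so a half turn about z gives the same grasp; the last joint's range is limited). The gripper opens to 95 mm and grips with 3 to 60 N. Pads are 20 mm wide; open, the fingers measure 119 mm over their backs; the gripper's body (75 mm by 180 mm) begins 59 mm behind the grasp point.
Start: joints at [-1.251, 0.491, 1.559, -0, 1.092, -0.106], TCP at [258.18, -569.2, 222.661] pointing down, gripper open.
Joint ranges: [-3.1, 3.1], [-0.84, 2.19], [0.05, 2.79], [-1.13, 4.28], [0.06, 2.93], [-2.69, 2.69]. Speed limits (rad/s): [2.22, 2.22, 2.79, 3.14, 3.14, 3.14].

INTERFACE

Orientations are given as [roll, pitch, yaw] about the fixed x, y, z axes, in that order (R = Rz(yaw) Ry(pitch) Rx(roll)).
In Python, from cell import env gives the robot as it stands. The module is installed in compiled form; this text tells all that it offers.
- The arm moves only by the tool send_rows, never from a script. Its argument "moves" is a list that holds one entry, the list of rows, each a list of 6 numbers: the shift along the tool's x, y, z as a fraction of full scale, then the turn, a rotation vector about the tool's x, y, z as a fraction of full scale. A call has 1 to 12 rows; each row is the pose to reach, as a shift and turn from the pose commanded when the call began, along the tool's axes at that moment; what a row does not reach only later rows make up. Full scale, the value 1, is 0.3 m for a shift and 90 degrees for a turn. A row lasts 1/12 s, in which the tool goes at most 41.7 mm and 7.16 degrees, less where a joint would pass 70% of its speed; a pose out of reach is approached as far as the arm can. A call with a number of a shift or a turn outside -1 to 1 is refused whole. A call with a gripper value outside its range is refused whole. "grip" is the gripper's target within -1 to 1 (shut at 1, half-way at 0, fully open at -1), set as the call begins (left out, the last holds). The fingers move at their own pace and stop on an object; the grip force is fixed at half the most. Time passes only in rows, so rows that repeat a pose let the fingers close. It gives the time, the measured TCP pose, the force and the opening at its end, in the units of the state.
- env.state(): the state, without advancing time (a new reading comes with each control period).
- env.read_camera(name): name is "scene" or "side" or "wrist"; returns a dict with "image" (400x640x3 uint8, red, green, blue), "mtx" (3x3 intrinsics, pixels), "T" (4x4, takes a point from camera to world coordinates); the wrist camera has in their place "mount" (4x4, takes a point from camera to tool coordinates, whose origin is the TCP and whose axes are the tool frame's). Camera axes: x right, y up, looking along -z (the intrinsics and any distortion apply to the point x, -y, -z); pixel columns grow to the right and rows downward; lengths in mm; the calibration is good to about 2 mm. A picture is of the moment at which its call begins: read the wrist's pose just before it. There is no depth.
- env.job_done(): hands the job in, once; it reports no verdict.
Trained networks look in the newest picture that a camera, given by its name, has taken for a name from the list of things; names that differ only in an ending like _2 or _b are one class to them, and where a whole thing is asked for, a point or a joint stands for the part that bears it (a point fixed in the world has none). Each returns a list of dicts, best first, with "confidence" (0 to 1); they miss things now and then, are a little off and sometimes report something else, mostly with a low value. They report only what shows in the picture. A call takes as long as a camera call. They do not tell look-alikes from the thing itself.
- env.look_for(camera, thing): "xy" ([column, row] in pixels, amid what is visible of it).
- env.outline_of(camera, thing): "region" (400x640 bool, what is visible of it) and "xy" ([column, row] in pixels, amid what is visible of it).
The state is a dict: "t": time; "joints": joint angles; "qvel": joint speeds; "tau": joint torques, N m; "eef_pos": TCP position; "tcp_rot": TCP orientation; "ft_force": force on the tool from outside, world axes, zero at the start; "moment": the same for the moment, N m; "opening": opening from 0.0 (shut) to 1.0 (fully open).
Only numpy, scipy, OpenCV 4.12 (cv2) and the standard library are available. Lean on these libraries where they do the work, as an engineer would, in place of code of your own. Each camera call takes 0.05 s, during which the arm holds its last target. There are 200 camera calls.

TASK

Load the large cell that lies on the bench into the bench cell holder: push its flat end back against the coil spring with its button end tipped up, then drop the button end in at the end contact, so that the cell lies level and fully down on the bed between spring and contact. Feel your way gently, without bottoming the spring hard or forcing the cell or the holder, and do not disturb the other things on the bench.

Things in the scene. Friction and masses are not known exactly. Their poses are not given: they have to be found in the camera images.
- cell_mid (a point): centre (on the axis, half-way along) of the large cell: a plain grey, steel-ended cylinder 34 mm in diameter, 61 mm long over all, about 0.13 kg, lying loose on the bench (it can roll; centre 17 mm up). Its x axis runs along the cell towards the button end; the last 2.5 mm there is the button, a 10 mm stud. The other end is flat.
- cell_button (a point): tip of the cell's button, on the axis 30.5 mm from the centre (+x end of the cell)
- cell_flat (a point): centre of the cell's flat end, on the axis 30.5 mm from the centre (-x end of the cell); its friction on the spring tip can hold the cell a few mm high in the bay until it is pressed down
- holder: black foot of the cell holder, 156 x 66 x 5 mm (x -87 to 69), fixed to the bench; origin on the bench under the bay; x along the bay from spring to end contact, z up. A grey tray on it carries spring, bed and end contact. The tray is clamped anywhere up to 10 mm either way along x: not reported, to be felt or seen; it holds under load. Pushing or pressing with over 25 N does damage.
- bay_spring (a point): face of the coil spring's 12 mm round steel tip, spring free, with the tray in its middle place (fixed to the foot: add the tray's unknown shift); 31 mm above the bench. It yields towards -x: about 2 N at first touch, 0.8 N more per mm, hard stop at 12 mm (11.6 N). Housing behind it: 17.5 to 39.5 mm back, 42 mm wide, top 42 mm above the bench.
- bay_end (a point): where the seated button's tip rests on the end contact plate, tray in its middle place (add its unknown shift): 54.5 mm beyond the free spring tip, so the 61 mm cell presses the spring in 6.5 mm. Left and right of the plate (8 to 15 mm off the middle) stand two ribs with square tops 36 mm above the bench; the cell's shoulder rests on their faces, 2.5 mm nearer the spring, the button between them.
- bay_bed (a point): point on top of the bed (20 mm wide, 60 long, 14 mm above the bench) under the seated cell's centre, tray in its middle place (add its unknown shift); the seated cell's centre is 17 mm above it. Side cheeks 37 mm apart inside, 4 thick, 26 mm above the bench, stand 19 to 29 mm from the bay's middle at both ends; between them fingers have room down to 8 mm above the bench.
- small_cell: a smaller grey cell, 26 mm in diameter and 50 mm tall, standing upright on the bench; it does not belong in the holder; origin at the centre of its underside
- timer: white square bench timer, 63 x 63 x 20 mm; origin at the centre of its underside
- sample_pot_0: white sample pot with lid, 49 mm in diameter, 59 mm tall; origin at the centre of its underside
- petri_0: shallow clear dish, 62 mm in diameter, 12 mm tall; origin at the centre of its underside
- weight_1: check weight with a knob, 31 mm in diameter, 44 mm tall; origin at the centre of its underside
- tweezers: steel tweezers lying flat, 133 x 18 x 10 mm; origin at the centre of the underside
Mind the look-alikes: they are no part of the job. What is shaped like the part that bears cell_mid but purple is not meant.

How it is judged (in metres and radians):
On the way:
1. the flat end presses on the spring with more than 3 N, low in the bay, while the button end is tipped up at least 8 mm higher than the flat end (contact force between cell and holder above 3 N and x of cell_flat in the frame of holder between -0.055 and -0.006 m and y of cell_flat in the frame of holder between -0.008 and 0.008 m and z of cell_flat in the frame of holder below 0.052 m and angle between cell_mid's own x axis and vertical below 1.438 rad), for 0.1 s.
At the end, for the whole second after the job is handed in: The large cell lies at rest in the bay: its axis level and along the bay within 4 degrees, button towards the end contact, within 4 mm of the middle across, fully down (centre no more than 2.5 mm above its seated height), held between spring and end contact (z of cell_mid in the frame of holder between 0.028 and 0.0335 m and y of cell_mid in the frame of holder between -0.004 and 0.004 m and x of cell_button in the frame of holder between 0.018 and 0.044 m and angle between the x axis of cell_mid and the x axis of holder, either way round below 0.07 rad and linear speed of cell below 0.01 m/s); the robot touches nothing.
It fails at once if the contact forces between the cell and the holder (spring, end contact and bed added up) exceed 40 N (contact force between cell and holder above 40 N).
It fails at once if the fingers press on the holder with more than 25 N (contact force between the fingers and holder above 25 N).
It fails at once if a bystander is moved by more than 20 mm (distance of any of small_cell, timer, sample_pot_0, petri_0, weight_1, tweezers from where it was at the start of the episode above 0.02 m).
It also fails if it takes over 51 s, if anything falls off the work surface, if the arm or the gripper's body presses on something with over 40 N, if the wrist force passes 120 N, or if a joint passes its speed limit or range.

## Working session

There is one attempt and no reset: what is moved stays moved. The work goes in short steps, Python scripts to look and compute and a tool call to move; the robot and the scene stay as the last step left them, time stands still between calls to the robot, and variables do not carry over. Pictures are saved under pics/ and viewed, about 8 in all and at most 12, crops included, and the job is handed in when it is done.

Besides the shell and the picture viewer there is one more tool, called after ">>>" as a command line: name --argument value ..., lists and objects as JSON in quotes. send_rows: Moves the arm, as the interface text tells. Its arguments: {"type":"object","properties":{"moves":{"type":"array","items":{"type":"array","items":{"type":"array","items":{"type":"number"}}}},"grip":{"type":"number"}},"required":["moves"]}

```bash
mkdir -p pics; cat > h.py <<'E'
import numpy as np, cv2
from cell import env
def shot(cam,fn=None):
    s=env.state(); d=env.read_camera(cam)
    if fn: cv2.imwrite('pics/'+fn,d['image'][:,:,::-1])
    return s,d
E
python3 - <<'E'
from h import *
s=env.state(); print(s)
ims=[]
for c in ['scene','side']:
    s,d=shot(c); ims.append(d['image']); print(c,d.keys(),d['mtx'].tolist(),d['T'].round(3).tolist())
    for n in ['cell_mid','cell_button','cell_flat','holder','bay_spring','bay_end','bay_bed','small_cell','timer','sample_pot_0','petri_0','weight_1','tweezers']:
        print(n,[(np.round(r['xy']).tolist(),round(r['confidence'],2)) for r in env.look_for(c,n)][:3])
cv2.imwrite('pics/a.png',cv2.resize(np.vstack(ims),(480*1,600))[:,:,::-1]) if 0 else [cv2.imwrite(f'pics/a{i}.png',im[:,:,::-1]) for i,im in enumerate(ims)]
E
```

```text
{'t': 0.0, 'joints': array([-1.25057596e+00,  4.91559840e-01,  1.55943560e+00, -2.61754447e-05,
        1.09170543e+00, -1.05633169e-01]), 'qvel': array([-3.65842150e-04,  6.56954437e-05, -1.10847879e-03, -2.15049498e-04,
        2.59669477e-04, -1.87324404e-03]), 'tau': array([-1.87347227e-04, -6.12643862e+01, -2.58184665e+01,  6.91700843e-02,
        4.83199989e-02, -1.05019483e-04]), 'eef_pos': array([ 258.10965175, -568.96080512,  222.06634092]), 'tcp_rot': array([-3.14149889e+00,  1.10448392e-03, -1.14493066e+00]), 'ft_force': array([-0.21160403,  0.04617695, -0.29797845]), 'moment': array([ 0.02208487, -0.04412222, -0.0005547 ]), 'opening': 1.003418489222275}
scene dict_keys(['image', 'mtx', 'T']) [[463.45373423476894, 0.0, 321.0770442818182], [0.0, 463.45373423476894, 201.65458012470359], [0.0, 0.0, 1.0]] [[0.952, -0.166, 0.258, 817.319], [0.306, 0.485, -0.819, -715.416], [0.011, 0.859, 0.512, 628.285], [0.0, 0.0, 0.0, 1.0]]
cell_mid [([327.0, 205.0], 0.8), ([340.0, 186.0], 0.73)]
cell_button [([342.0, 185.0], 0.81), ([328.0, 202.0], 0.66)]
cell_flat [([342.0, 186.0], 0.77)]
h
[... 665 characters left out ...]
9, 523.745], [0.02, 0.763, 0.647, 665.588], [0.0, 0.0, 0.0, 1.0]]
cell_mid [([293.0, 226.0], 0.67), ([248.0, 238.0], 0.64), ([375.0, 160.0], 0.16)]
cell_button [([298.0, 225.0], 0.9), ([248.0, 236.0], 0.84)]
cell_flat [([297.0, 224.0], 0.59), ([358.0, 222.0], 0.43)]
holder [([374.0, 162.0], 0.69)]
bay_spring [([356.0, 221.0], 0.64)]
bay_end [([360.0, 220.0], 0.67)]
bay_bed [([359.0, 221.0], 0.57), ([332.0, 279.0], 0.4), ([235.0, 300.0], 0.38)]
small_cell [([426.0, 239.0], 0.53)]
timer [([265.0, 186.0], 0.8), ([358.0, 223.0], 0.35)]
sample_pot_0 [([219.0, 189.0], 0.84), ([268.0, 186.0], 0.74)]
petri_0 [([334.0, 277.0], 0.85)]
weight_1 [([376.0, 163.0], 0.53)]
tweezers [([236.0, 302.0], 0.72)]
```

View pics/a0.png

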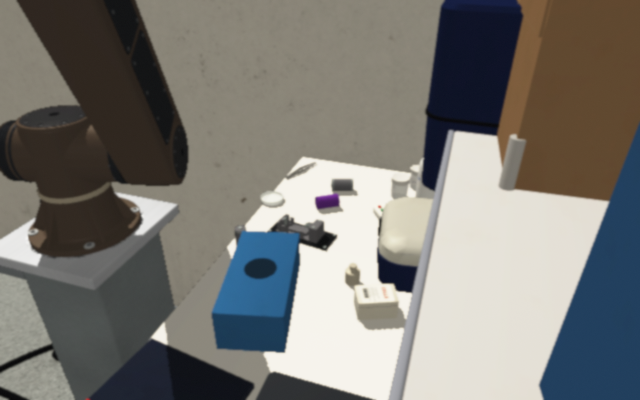

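View pics/a1.png

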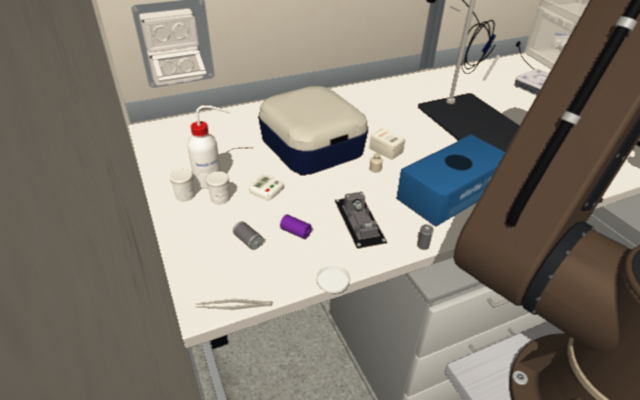

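Two cylinders lie on the bench. The grey one (scene 342,185; side 248,236) is the cell meant. The purple one (scene 327,202; side 297,226) is the look-alike. The small grey cell stands upright at side 426,237. The holder is at side 360,220. I'll confirm in an enlarged crop.

```bash
cat >> h.py <<'E'
def onplane(d,px,z,T=None):
    T=d['T'] if T is None else T
    K=d['mtx']; v=np.array([(px[0]-K[0,2])/K[0,0],-(px[1]-K[1,2])/K[1,1],-1.])
    w=T[:3,:3]@v; o=T[:3,3]; return o+w*(z-o[2])/w[2]
def proj(d,P,T=None):
    T=d['T'] if T is None else T
    c=(np.asarray(P,float).reshape(-1,3)-T[:3,3])@T[:3,:3]; K=d['mtx']
    return np.c_[K[0,0]*c[:,0]/-c[:,2]+K[0,2],K[1,1]*c[:,1]/c[:,2]+K[1,2]]
E
python3 - <<'E'
from h import *
s,d=shot('side'); im=d['image']
c=im[150:310,190:390]; cv2.imwrite('pics/b.png',cv2.resize(c,None,fx=4,fy=3.75,interpolation=cv2.INTER_CUBIC)[:,:,::-1])
for n,p,z in [('cell',(248,236),17),('purple',(297,226),17),('holder',(360,220),15),('small',(425,243),20),('petri',(334,280),5),('timer',(267,187),10),('tweez',(235,303),5),('pot',(218,188),30),('weight',(376,163),20)]: print(n,onplane(d,p,z).round(0))
s,d=shot('scene')
print('scene',onplane(d,(342,185),17).round(),onplane(d,(305,232),15).round())
s,d=shot('wrist'); print(d['mount'].round(3).tolist(),d['mtx'].tolist())
E
```

```text
cell [534. 366.  17.]
purple [524. 265.  17.]
holder [493. 135.  15.]
small [378.  50.  20.]
petri [373. 252.   5.]
timer [680. 276.  10.]
tweez [392. 435.   5.]
pot [693. 384.  30.]
weight [658.   5.  20.]
scene [537. 365.  17.] [516. 122.  15.]
[[1.0, 0.0, 0.0, -0.471], [0.0, -0.958, -0.287, -81.09], [0.0, 0.287, -0.958, -161.556], [0.0, 0.0, 0.0, 1.0]] [[281.8085282146641, 0.0, 322.44738932726284], [0.0, 281.8085282146641, 201.58439609269666], [0.0, 0.0, 1.0]]
```

View pics/b.png

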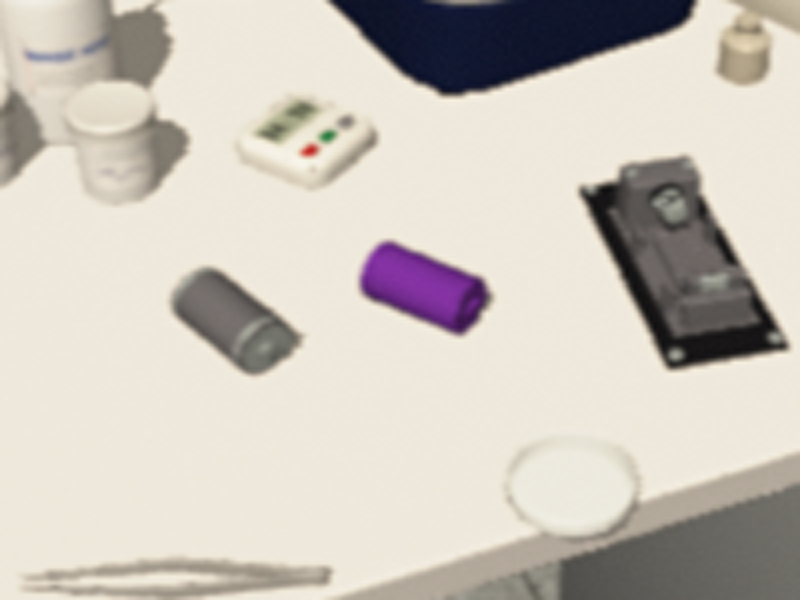

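The crop confirms it: grey cell at crop (230,315), purple look-alike at (425,285). On the holder the spring housing is at the far end (660,190) and the end contact at the near end (715,285). I'll get the axes, then go over for a wrist look.

```bash
python3 - <<'E'
from h import *
s,d=shot('side')
f=lambda u,v,z: onplane(d,(190+u/4,150+v/3.75),z)
A,B,C=f(585,190,5),f(675,365,5),f(785,345,5)
print(A,B,C, 'len',np.linalg.norm(A-B),np.linalg.norm(B-C),'dir',np.degrees(np.arctan2(*(B-A)[1::-1])))
m=(A+C)/2; x=(B-A)/np.linalg.norm(B-A); print('mid',m,'origin',m+9*x)
p,q=f(190,285,17),f(268,345,17); print('cell',p,q,np.linalg.norm(p-q),np.degrees(np.arctan2(*(q-p)[1::-1])))
s=env.state();from scipy.spatial.transform import Rotation as R
r=R.from_euler('xyz',s['tcp_rot']); print(r.inv().apply(np.array([470,370,330])-s['eef_pos'])/300)
E
```

```text
[580.67120727 147.64015609   5.        ] [430.73115346 169.47642443   5.        ] [422.7597691  110.81626698   5.        ] len 151.52175537682328 59.19929932089388 dir 171.71407643729788
mid [501.71548819 129.22821154   5.        ] origin [492.80943716 130.52522935   5.        ]
cell [570.87147692 377.07528796  17.        ] [511.09622032 354.918966    17.        ] 63.74938355406402 -159.66225038920513
[-2.55950813 -1.93605438 -0.35804375]
```

>>> send_rows --moves '[[[-0.51, -0.97, -0.36, 0, 0, 0], [-0.51, -0.97, -0.36, 0, 0, 0], [-0.51, -0.97, -0.36, 0, 0, 0], [-0.51, -0.97, -0.36, 0, 0, 0], [-0.51, -0.97, -0.36, 0, 0, 0], [-0.51, -0.97, -0.36, 0, 0, 0], [-0.51, -0.97, -0.36, 0, 0, 0], [-0.51, -0.97, -0.36, 0, 0, 0], [-0.51, -0.97, -0.36, 0, 0, 0]]]'

```text
t: 2.35
eef_pos: [462.5, -306.2, 332.8]
tcp_rot: [-3.14, -0.002, -1.142]
ft_force: [0.6, -0.3, -0.1]
opening: 1.002
```

>>> send_rows --moves '[[[-0.83, -0.67, 0, 0, 0, 0], [-0.83, -0.67, 0, 0, 0, 0], [-0.83, -0.67, 0, 0, 0, 0], [-0.83, -0.67, 0, 0, 0, 0], [-0.83, -0.67, 0, 0, 0, 0], [-0.83, -0.67, 0, 0, 0, 0], [-0.83, -0.67, 0, 0, 0, 0], [-0.83, -0.67, 0, 0, 0, 0], [-0.83, -0.67, 0, 0, 0, 0]]]'

```text
t: 3.1
eef_pos: [540.8, 4.1, 330.4]
tcp_rot: [-3.141, 0.001, -1.141]
ft_force: [0.9, 0.7, -0.3]
opening: 1.001
```

>>> send_rows --moves '[[[-1, -0.2, 0.41, 0, 0, 0], [-1, -0.2, 0.41, 0, 0, 0], [-1, -0.2, 0.41, 0, 0, 0], [-1, -0.2, 0.41, 0, 0, 0], [-1, -0.2, 0.41, 0, 0, 0], [-1, -0.2, 0.41, 0, 0, 0], [-1, -0.2, 0.41, 0, 0, 0], [-1, -0.2, 0.41, 0, 0, 0], [-1, -0.2, 0.41, 0, 0, 0], [-1, -0.2, 0.41, 0, 0, 0], [-1, -0.2, 0.41, 0, 0, 0]]]'

```text
t: 4.02
eef_pos: [471.3, 297.4, 207.7]
tcp_rot: [3.141, -0.0, -1.145]
ft_force: [-0.0, -0.5, 1.0]
opening: 1.001
```

```bash
cat >> h.py <<'E'
from scipy.spatial.transform import Rotation as R
def wrist(fn=None):
    s,d=shot('wrist',fn); X=np.eye(4); X[:3,:3]=R.from_euler('xyz',s['tcp_rot']).as_matrix(); X[:3,3]=s['eef_pos']
    d['T']=X@d['mount']; return s,d
E
python3 - <<'E'
from h import *
s,d=wrist('c.png'); print(s['t'],s['eef_pos'],s['tcp_rot'],s['ft_force'],s['joints'])
for n in ['cell_mid','cell_button','cell_flat','holder','bay_spring','bay_end','bay_bed']:
    print(n,[(np.round(r['xy'],1).tolist(),round(r['confidence'],2)) for r in env.look_for('wrist',n)][:3])
E
```

```text
4.0167 [471.27658189 297.44059151 207.65460967] [ 3.14143070e+00 -3.87775114e-04 -1.14479060e+00] [-0.00192347 -0.48526407  1.03714732] [ 4.44656377e-01  4.11443718e-01  1.74473128e+00 -4.61479139e-04
  9.85586857e-01  1.58970195e+00]
cell_mid [([289.8, 110.3], 0.93), ([359.7, 152.1], 0.65), ([450.4, 200.7], 0.24)]
cell_button [([359.6, 153.3], 0.7), ([291.9, 109.7], 0.55)]
cell_flat [([358.8, 156.3], 0.71), ([291.0, 114.6], 0.66)]
holder []
bay_spring [([448.7, 201.7], 0.79)]
bay_end [([449.6, 198.9], 0.7)]
bay_bed [([448.5, 200.5], 0.86)]
```

View pics/c.png

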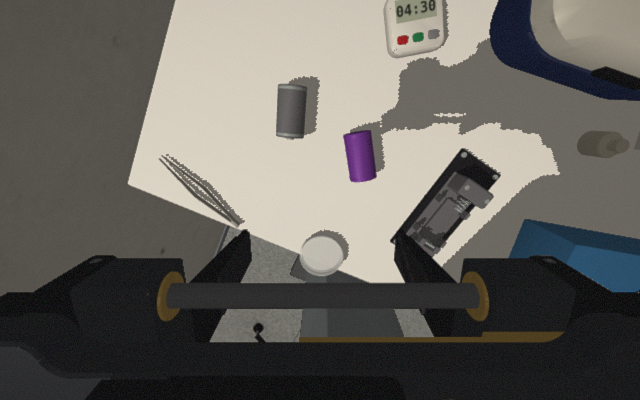

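The wrist view shows the grey cell at (290,110), the purple one at (360,155) and the holder at (447,205). I'll enlarge the cell and holder together.

```bash
python3 - <<'E'
from h import *
s,d=wrist(); im=d['image']
a=cv2.resize(im[70:150,250:330],(400,400),interpolation=cv2.INTER_CUBIC)
b=cv2.resize(im[140:260,385:505],(400,400),interpolation=cv2.INTER_CUBIC)
cv2.imwrite('pics/d.png',np.hstack([a,b])[:,:,::-1])
E
```

```text
(no output)
```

View pics/d.png

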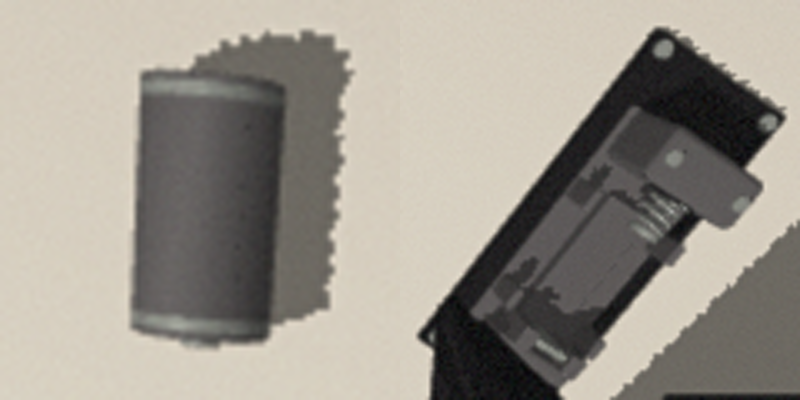

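```bash
python3 - <<'E'
from h import *
s,d=wrist()
c=lambda u,v,z: onplane(d,(250+u/5,70+v/5),z)
h=lambda u,v,z: onplane(d,(385+(u-400)*.3,140+v*.3),z)
fl,bt=c(213,72,34),c(200,347,14)
x=bt-fl;x[2]=0;L=np.linalg.norm(x);print('cell',fl,bt,L,np.degrees(np.arctan2(x[1],x[0])),'mid',(fl+bt)/2)
l1,l2,r1,r2=c(142,75,17),c(133,328,17),c(285,90,17),c(270,335,17)
print('edges mid',(l1+l2+r1+r2)/4,'w',np.linalg.norm((l1-r1)[:2]),[np.degrees(np.arctan2(*(b-a)[1::-1])) for a,b in((l1,l2),(r1,r2))])
A,B,C=h(655,28,5),h(785,118,5),h(420,335,5)
x=(C-A);print(A,B,C,np.linalg.norm(x),np.linalg.norm(A-B),np.degrees(np.arctan2(x[1],x[0])),np.degrees(np.arctan2(*(B-A)[1::-1])))
u=x/np.linalg.norm(x);m=(A+B)/2+87*u;m2=C+(B-A)/2-69*u;print('origin',m,m2)
E
```

```text
cell [562.66520346 375.97988708  34.        ] [504.18624223 357.3066511   14.        ] 61.38793568838801 -162.29091387194387 mid [533.42572285 366.64326909  24.        ]
edges mid [534.8220791  367.69496638  17.        ] w 33.32098879392012 [np.float64(-160.4066973276941), np.float64(-160.3090105003723)]
[583.07377274 154.0701159    5.        ] [574.31886638  88.45797021   5.        ] [432.90348787 175.12811641   5.        ] 151.6395523716114 66.19367075628794 172.01760695144682 -97.60032346353985
origin [492.53928085 133.34562741   5.        ] [496.85747918 132.74009735   5.        ]
```

>>> send_rows --moves '[[[-0.125, -0.286, 0.4, 0, 0, 0.06], [-0.125, -0.286, 0.4, 0, 0, 0.06], [-0.125, -0.286, 0.4, 0, 0, 0.06], [-0.125, -0.286, 0.4, 0, 0, 0.06], [-0.125, -0.286, 0.45, 0, 0, 0.06], [-0.125, -0.286, 0.52, 0, 0, 0.06], [-0.125, -0.286, 0.58, 0, 0, 0.06], [-0.125, -0.286, 0.63, 0, 0, 0.06], [-0.125, -0.286, 0.655, 0, 0, 0.06], [-0.125, -0.286, 0.657, 0, 0, 0.06]]]' --grip -1

```text
t: 5.35
eef_pos: [533.3, 367.5, 9.2]
tcp_rot: [3.14, -0.0, -1.239]
ft_force: [-0.9, -0.3, 0.3]
opening: 0.996
```

>>> send_rows --moves '[[[0, 0, 0, 0, 0, 0], [0, 0, 0, 0, 0, 0], [0, 0, 0, 0, 0, 0], [0, 0, 0, 0, 0, 0], [0, 0, 0, 0, 0, 0], [0, 0, 0, 0, 0, 0], [0, 0, 0, 0, 0, 0], [0, 0, 0, 0, 0, 0], [0, 0, 0, 0, 0, 0], [0, 0, 0, 0, 0, 0], [0, 0, 0, 0, 0, 0], [0, 0, 0, 0, 0, 0]]]' --grip 1

```text
t: 6.35
eef_pos: [533.6, 367.7, 10.4]
tcp_rot: [3.142, -0.0, -1.239]
ft_force: [-0.0, -0.1, 0.6]
opening: 0.353
```

>>> send_rows --moves '[[[0, 0, -0.05, 0, 0, 0], [0, 0, -0.15, 0, 0, 0], [0, 0, -0.28, 0, 0, 0], [0.1, 0.07, -0.38, 0, 0, 0], [0.22, 0.17, -0.433, 0, 0, 0.07], [0.34, 0.26, -0.433, 0, 0, 0.14], [0.45, 0.35, -0.433, 0, 0, 0.21], [0.56, 0.43, -0.433, 0, 0, 0.28], [0.639, 0.497, -0.433, 0, 0, 0.298], [0.639, 0.497, -0.433, 0, 0, 0.298], [0.639, 0.497, -0.433, 0, 0, 0.298], [0.639, 0.497, -0.433, 0, 0, 0.298]]]'

```text
t: 7.35
eef_pos: [455.6, 138.0, 140.7]
tcp_rot: [-3.141, 0.0, -1.708]
ft_force: [0.4, 0.4, -1.0]
opening: 0.349
```

```bash
python3 - <<'E'
from h import *
s,d=wrist(); im=d['image']; print(s['t'],s['eef_pos'],s['tcp_rot'],s['ft_force'],s['opening'])
np.savez('e.npz',im=im,T=d['T'],mtx=d['mtx'])
print(proj(d,[[495,133,5],[582,121,5],[427,142,5]]))
cv2.imwrite('pics/e.png',cv2.resize(im[60:360,180:480],(600,600),interpolation=cv2.INTER_CUBIC)[:,:,::-1])
E
```

```text
7.35 [455.59693244 137.98124517 140.69320489] [-3.14064258e+00  3.30635490e-04 -1.70804190e+00] [ 0.44811079  0.43293699 -0.992147  ] 0.34942335572933364
[[322.34206828 157.93232526]
 [322.29906367  66.52790325]
 [322.70571261 219.20095844]]
```

View pics/e.png

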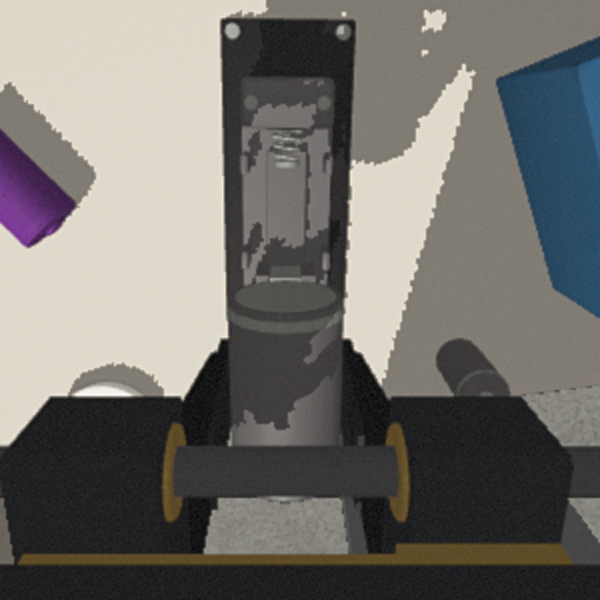

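The bay is in view in the crop: foot far corners (220,20) and (354,20), housing top rows 77–127 and cols 242–335, spring tip about (287,163), contact about (286,272).

```bash
python3 - <<'E'
from h import *
z=np.load('e.npz'); d=dict(T=z['T'],mtx=z['mtx'])
f=lambda u,v,h: onplane(d,(180+u/2,60+v/2),h)
A,B=f(220,20,5),f(354,20,5);print('far corners',A,B,np.linalg.norm(A-B))
L,Rr=f(230,285,5),f(345,285,5);print('mid-edges',L,Rr)
th=np.degrees(np.arctan2(*((L+Rr-A-B))[1::-1]));print('dir',th, np.degrees(np.arctan2(*(A-B)[1::-1]))+90)
th=np.radians(172.1);x=np.array([np.cos(th),np.sin(th),0]);y=np.array([-x[1],x[0],0]);O=(A+B)/2+87*x;O[2]=0;print('O',O)
for n,p in dict(hback=f(288,77,42),hfront=f(288,127,42),hl=f(242,100,42),hr=f(335,100,42),tip=f(288,166,33),bedL=f(267,200,14),bedR=f(307,200,14),plate=f(286,268,36)).items(): print(n,p,((p-O)@x).round(1),((p-O)@y).round(1))
E
```

```text
far corners [583.24331828 152.3366837    5.        ] [574.37114656  88.20647335   5.        ] 64.74101721546057
mid-edges [450.58028472 169.5767664    5.        ] [441.90224385 106.78914459   5.        ]
dir 172.3051974732864 172.12334417008205
O [492.63290911 132.22925403   0.        ]
hback [550.89391858 123.78470751  42.        ] -58.9 0.4
hfront [530.14366154 126.62113287  42.        ] -37.9 0.4
hl [544.24268333 145.09421648  42.        ] -49.4 -19.8
hr [538.64420392 104.6163036   42.        ] -49.4 21.0
tip [512.46607445 128.99224484  33.        ] -20.1 0.5
bedL [495.37734063 142.07168176  14.        ] -1.4 -10.1
bedR [492.57581199 121.80883528  14.        ] -1.4 10.3
plate [464.26693546 136.58352047  36.        ] 28.7 -0.4
```

>>> send_rows --moves '[[[0.003, -0.02, 0.05, -0.06, 0, 0], [0.003, -0.04, 0.1, -0.13, 0, 0], [0.003, -0.059, 0.15, -0.2, 0, 0], [0.003, -0.059, 0.19, -0.244, 0, 0], [0.003, -0.059, 0.22, -0.244, 0, 0], [0.003, -0.059, 0.25, -0.244, 0, 0], [0.003, -0.059, 0.28, -0.244, 0, 0], [0.003, -0.059, 0.3, -0.244, 0, 0], [0.003, -0.059, 0.315, -0.244, 0, 0], [0.003, -0.059, 0.315, -0.244, 0, 0]]]'

```text
t: 8.23
eef_pos: [472.0, 134.8, 45.7]
tcp_rot: [2.759, -0.0, -1.707]
ft_force: [0.2, 0.7, -0.8]
opening: 0.352
```

```bash
cat >> h.py <<'E'
th=np.radians(172.1);HX=np.array([np.cos(th),np.sin(th),0]);HY=np.array([-HX[1],HX[0],0]);O=np.array([492.6,132.2,0])
def hold():
    s=env.state(); r=R.from_euler('xyz',s['tcp_rot']).as_matrix(); p=s['eef_pos']-O
    tilt=np.degrees(np.arcsin(r[2,1])); yaw=np.degrees(np.arctan2(r[:2,1]@HY[:2],r[:2,1]@HX[:2]))
    F=p+r@np.array([0,-31.5,-6.6]); H=lambda v:np.round([v@HX,v@HY,v[2]],1)
    print('t',s['t'],'tilt %.1f yaw %.1f'%(tilt,yaw),'TCP',H(p),'flat',H(F),'force',H(s['ft_force']),s['opening'].round(3))
E
python3 - <<'E'
from h import *
hold()
s,d=wrist(); im=d['image']; 
c=cv2.resize(im[60:260,220:420],(400,400),interpolation=cv2.INTER_CUBIC)
s,d=shot('side'); print(proj(d,O)); e=cv2.resize(d['image'][160:260,310:410],(400,400),interpolation=cv2.INTER_CUBIC)
cv2.imwrite('pics/g.png',np.hstack([c,e])[:,:,::-1])
E
```

```text
Traceback (most recent call last):
  File "h.py", line 24, in hold
    print('t',s['t'],'tilt %.1f yaw %.1f'%(tilt,yaw),'TCP',H(p),'flat',H(F),'force',H(s['ft_force']),s['opening'].round(3))
                                                                                                     ^^^^^^^^^^^^^^^^^^
AttributeError: 'float' object has no attribute 'round'
```

```bash
sed -i "s/s\['opening'\].round(3)/s['opening']/" h.py
python3 - <<'E'
from h import *
hold()
s,d=wrist(); im=d['image']; 
c=cv2.resize(im[60:260,220:420],(400,400),interpolation=cv2.INTER_CUBIC)
s,d=shot('side'); print(proj(d,O)); e=cv2.resize(d['image'][160:260,310:410],(400,400),interpolation=cv2.INTER_CUBIC)
cv2.imwrite('pics/g.png',np.hstack([c,e])[:,:,::-1])
E
```

```text
t 8.2333 tilt 21.9 yaw 0.1 TCP [20.8  0.2 45.7] flat [-10.9   0.2  40.1] force [-0.1 -0.7 -0.8] 0.3520876907368179
[[360.59852121 225.07814283]]
```

View pics/g.png

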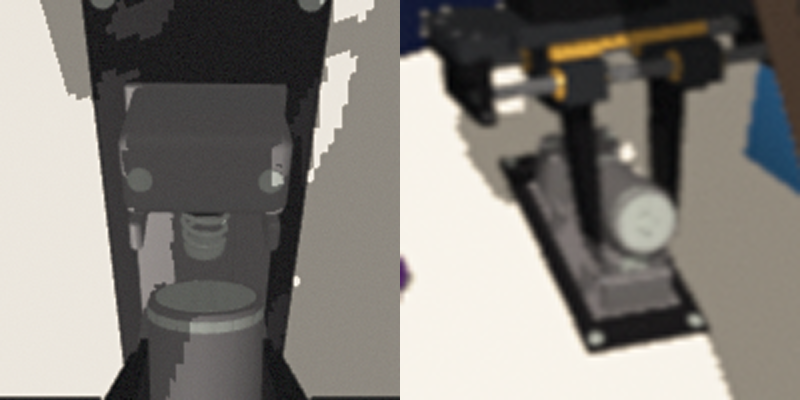

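The cell is tilted in the bay, in line with the spring: cell at crop col 206, spring tip at col 205. The button end clears the ribs. Now I'll feel for the spring.

>>> send_rows --moves '[[[-0.015, 0.008, 0, 0, 0, 0], [-0.025, 0.007, 0, 0, 0, 0], [-0.025, 0.007, 0, 0, 0, 0]]]'

```text
t: 8.58
eef_pos: [471.7, 142.9, 47.1]
tcp_rot: [2.759, 0.0, -1.707]
ft_force: [0.2, -0.3, -1.6]
opening: 0.353
```

I put the first numbers in the wrong column, so the cell shifted 7.5 mm sideways without contact. Correcting now.

>>> send_rows --moves '[[[0.012, -0.004, 0, 0, 0, 0], [0.025, -0.007, 0, 0, 0, 0], [0.025, -0.02, 0.003, 0, 0, 0], [0.025, -0.03, 0.0055, 0, 0, 0], [0.025, -0.03, 0.0055, 0, 0, 0]]]'

```text
t: 9.0
eef_pos: [478.7, 133.5, 41.4]
tcp_rot: [2.758, -0.0, -1.708]
ft_force: [-0.6, 0.5, -0.9]
opening: 0.35
```

```bash
python3 -c "
from h import *
hold()"
```

```text
t 9.0 tilt 22.0 yaw 0.0 TCP [14.   0.6 41.4] flat [-17.7   0.6  35.7] force [ 0.6 -0.5 -0.9] 0.3501135848917766
```

>>> send_rows --moves '[[[0, -0.003, -0.001, 0, 0, 0], [0, -0.006, -0.0025, 0, 0, 0], [0, -0.006, -0.0025, 0, 0, 0]]]'

```text
t: 9.25
eef_pos: [480.2, 133.6, 41.8]
tcp_rot: [2.758, -0.0, -1.707]
ft_force: [0.3, -0.6, -0.4]
opening: 0.354
```

>>> send_rows --moves '[[[0, -0.003, -0.001, 0, 0, 0], [0, -0.006, -0.0025, 0, 0, 0], [0, -0.006, -0.0025, 0, 0, 0]]]'

```text
t: 9.5
eef_pos: [481.9, 133.3, 41.9]
tcp_rot: [2.758, -0.0, -1.707]
ft_force: [-0.1, 0.8, -2.0]
opening: 0.351
```

>>> send_rows --moves '[[[0, -0.003, -0.001, 0, 0, 0], [0, -0.006, -0.0025, 0, 0, 0], [0, -0.006, -0.0025, 0, 0, 0]]]'

```text
t: 9.75
eef_pos: [483.6, 133.0, 41.8]
tcp_rot: [2.757, -0.0, -1.707]
ft_force: [-3.3, 0.6, -1.5]
opening: 0.349
```

```bash
python3 -c "
from h import *
hold()"
```

```text
t 9.75 tilt 22.0 yaw 0.1 TCP [ 9.   0.4 41.8] flat [-22.7   0.4  36.1] force [ 3.4 -0.2 -1.5] 0.34945253619586525
```

Contact felt: 3.3 N at flat x ≈ -22.7. I'll press on in small steps.

>>> send_rows --moves '[[[0, -0.003, -0.001, 0, 0, 0], [0, -0.006, -0.0025, 0, 0, 0], [0, -0.006, -0.0025, 0, 0, 0]]]'

```text
t: 10.0
eef_pos: [485.6, 132.8, 41.8]
tcp_rot: [2.757, -0.0, -1.707]
ft_force: [-5.6, 0.9, -1.2]
opening: 0.351
```

>>> send_rows --moves '[[[0, -0.003, -0.001, 0, 0, 0], [0, -0.006, -0.0025, 0, 0, 0], [0, -0.006, -0.0025, 0, 0, 0]]]'

```text
t: 10.25
eef_pos: [487.4, 132.5, 41.9]
tcp_rot: [2.757, -0.0, -1.707]
ft_force: [-6.2, 1.7, -0.4]
opening: 0.349
```

```bash
python3 -c "
from h import *
hold()"
```

```text
t 10.25 tilt 22.0 yaw 0.1 TCP [ 5.2  0.4 41.9] flat [-26.5   0.4  36.2] force [ 6.4 -0.8 -0.4] 0.3491946134350809
```

>>> send_rows --moves '[[[0, -0.003, -0.001, 0, 0, 0], [0, -0.007, -0.0028, 0, 0, 0], [0, -0.007, -0.0028, 0, 0, 0]]]'

```text
t: 10.5
eef_pos: [489.3, 132.2, 41.9]
tcp_rot: [2.756, -0.0, -1.707]
ft_force: [-7.7, 1.3, -0.2]
opening: 0.35
```

>>> send_rows --moves '[[[0, -0.003, -0.001, 0, 0, 0], [0, -0.0065, -0.0027, 0, 0, 0], [0, -0.0065, -0.0027, 0, 0, 0], [0, -0.0065, -0.0027, 0, 0, 0]]]'

```text
t: 10.83
eef_pos: [490.9, 132.0, 41.9]
tcp_rot: [2.755, -0.001, -1.707]
ft_force: [-8.5, 1.3, -0.8]
opening: 0.353
```

```bash
python3 -c "
from h import *
hold()"
```

```text
t 10.8333 tilt 22.1 yaw 0.1 TCP [ 1.7  0.5 41.9] flat [-30.    0.4  36.1] force [ 8.6 -0.1 -0.8] 0.35277064537923963
```

>>> send_rows --moves '[[[0, -0.0035, -0.0005, 0, 0, 0], [0, -0.005, 0.005, 0.03, 0, 0], [0, -0.007, 0.011, 0.06, 0, 0], [0, -0.0093, 0.0185, 0.09, 0, 0], [0, -0.0093, 0.0185, 0.09, 0, 0]]]'

```text
t: 11.25
eef_pos: [490.5, 132.1, 36.2]
tcp_rot: [2.899, -0.001, -1.707]
ft_force: [-8.9, 1.1, 7.2]
opening: 0.351
```

```bash
python3 -c "
from h import *
hold()"
```

```text
t 11.25 tilt 13.9 yaw 0.1 TCP [ 2.   0.4 36.2] flat [-30.1   0.4  35. ] force [9.  0.1 7.2] 0.35123147983629494
```

An 8 N upward push suggests the shoulder is on the rib tops. I'll ease up, push 1.5 mm further in, then lower again.

>>> send_rows --moves '[[[0, 0, -0.006, -0.035, 0, 0], [0, -0.0035, -0.007, -0.035, 0, 0], [0, -0.0055, -0.0075, -0.035, 0, 0], [0, -0.0055, -0.0075, -0.035, 0, 0]]]'

```text
t: 11.58
eef_pos: [493.4, 131.6, 38.0]
tcp_rot: [2.841, -0.0, -1.707]
ft_force: [-11.5, 2.3, 7.9]
opening: 0.349
```

```bash
python3 -c "
from h import *
hold()"
```

```text
t 11.5833 tilt 17.2 yaw 0.1 TCP [-0.9  0.4 38. ] flat [-32.9   0.4  35. ] force [11.7 -0.7  7.9] 0.3488839574034338
```

>>> send_rows --moves '[[[0, 0.003, 0.001, 0, 0, 0], [0, 0.0015, 0.006, 0.035, 0, 0], [0, 0, 0.011, 0.07, 0, 0], [0, -0.0018, 0.017, 0.102, 0, 0], [0, -0.0018, 0.017, 0.102, 0, 0]]]'

```text
t: 12.0
eef_pos: [491.4, 131.9, 32.8]
tcp_rot: [3.004, -0.001, -1.707]
ft_force: [-10.1, 1.8, 6.6]
opening: 0.355
```

```bash
python3 - <<'E'
from h import *
hold()
s,d=wrist(); im=d['image']; 
c=cv2.resize(im[60:260,220:420],(400,400),interpolation=cv2.INTER_CUBIC)
s,d=shot('side'); e=cv2.resize(d['image'][180:260,320:400],(400,400),interpolation=cv2.INTER_CUBIC)
cv2.imwrite('pics/i.png',np.hstack([c,e])[:,:,::-1])
E
```

```text
t 12.0 tilt 7.9 yaw 0.1 TCP [ 1.2  0.5 32.8] flat [-30.9   0.4  35.1] force [10.3 -0.4  6.6] 0.35468533121804824
```

View pics/i.png

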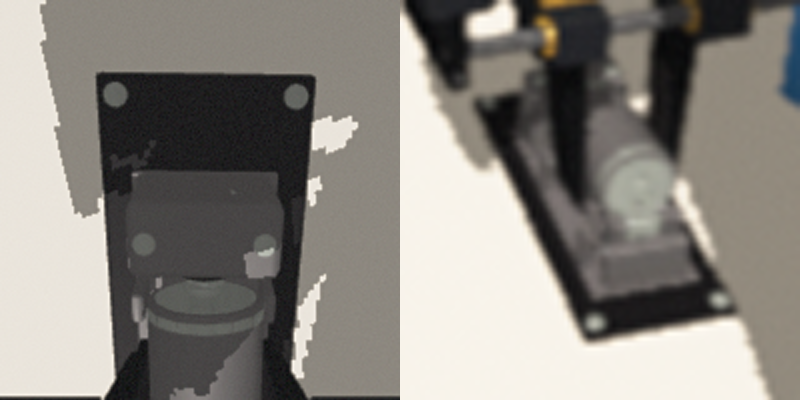

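The button end is now down between the ribs, with no extra rib force. Next I'll level the cell and lower it.

>>> send_rows --moves '[[[0, 0.001, 0.005, 0.02, 0, 0], [0, 0, 0.01, 0.04, 0, 0], [0, 0, 0.015, 0.06, 0, 0], [0, -0.0013, 0.0214, 0.088, 0, 0], [0, -0.0013, 0.0214, 0.088, 0, 0]]]'

```text
t: 12.52
eef_pos: [491.1, 131.8, 26.0]
tcp_rot: [-3.141, -0.001, -1.707]
ft_force: [-8.3, 1.4, 4.6]
opening: 0.349
```

```bash
python3 -c "
from h import *
hold()"
```

```text
t 12.5167 tilt -0.0 yaw 0.1 TCP [ 1.5  0.6 26. ] flat [-30.    0.5  32.6] force [ 8.4 -0.3  4.6] 0.3487503429322282
```

>>> send_rows --moves '[[[0, 0.003, 0.001, 0, 0, 0], [0, 0.006, 0.003, 0, 0, 0], [0, 0.008, 0.005, 0, 0, 0], [0, 0.008, 0.005, 0, 0, 0]]]'

```text
t: 12.85
eef_pos: [489.9, 132.1, 24.7]
tcp_rot: [3.141, -0.001, -1.707]
ft_force: [-7.8, 1.6, 4.9]
opening: 0.351
```

```bash
python3 -c "
from h import *
hold()"
```

```text
t 12.85 tilt 0.0 yaw 0.1 TCP [ 2.7  0.5 24.7] flat [-28.8   0.4  31.2] force [ 7.9 -0.5  4.9] 0.3509161544060078
```

>>> send_rows --moves '[[[0, 0.003, 0, 0, 0, 0], [0, 0.005, 0.001, 0, 0, 0], [0, 0.005, 0.002, 0, 0, 0], [0, 0.005, 0.002, 0, 0, 0], [0, 0.005, 0.002, 0, 0, 0]]]'

```text
t: 13.27
eef_pos: [489.0, 132.2, 24.4]
tcp_rot: [-3.141, -0.0, -1.707]
ft_force: [-6.4, 0.5, 6.2]
opening: 0.353
```

```bash
python3 -c "
from h import *
hold()"
```

```text
t 13.2667 tilt -0.0 yaw 0.1 TCP [ 3.6  0.5 24.4] flat [-27.9   0.4  31. ] force [6.5 0.4 6.2] 0.35311596760783615
```

>>> send_rows --moves '[[[0, 0.003, 0, 0, 0, 0], [0, 0.005, 0, 0, 0, 0], [0, 0.005, 0, 0, 0, 0], [0, 0.005, 0, 0, 0, 0]]]'

```text
t: 13.6
eef_pos: [488.6, 132.4, 24.4]
tcp_rot: [-3.139, 0.0, -1.707]
ft_force: [-2.4, -2.3, 7.1]
opening: 0.352
```

```bash
python3 -c "
from h import *
hold()"
```

```text
t 13.6 tilt -0.2 yaw 0.1 TCP [ 4.   0.4 24.4] flat [-27.5   0.3  31.1] force [2.  2.6 7.1] 0.35186677679454836
```

The button is on the contact at x ≈ -27.5 and the x force is falling. A small press down to be sure it is on the bed, then open.

>>> send_rows --moves '[[[0, 0, 0.002, 0, 0, 0], [0, 0, 0.004, 0, 0, 0], [0, 0, 0.004, 0, 0, 0]]]'

```text
t: 13.85
eef_pos: [488.7, 132.3, 24.2]
tcp_rot: [-3.138, 0.0, -1.707]
ft_force: [-5.6, -2.8, 22.4]
opening: 0.353
```

```bash
python3 -c "
from h import *
hold()"
```

```text
t 13.85 tilt -0.2 yaw 0.1 TCP [ 3.9  0.4 24.2] flat [-27.6   0.3  30.9] force [ 5.1  3.5 22.4] 0.35264764155542105
```

>>> send_rows --moves '[[[0, 0, -0.004, 0, 0, 0], [0, 0, -0.004, 0, 0, 0]]]'

```text
t: 14.02
eef_pos: [488.6, 132.4, 24.3]
tcp_rot: [-3.139, 0.0, -1.708]
ft_force: [-2.0, -2.5, 8.7]
opening: 0.35
```

>>> send_rows --moves '[[[0, 0, 0, 0, 0, 0], [0, 0, 0, 0, 0, 0], [0, 0, 0, 0, 0, 0], [0, 0, 0, 0, 0, 0], [0, 0, 0, 0, 0, 0], [0, 0, 0, 0, 0, 0]]]' --grip -0.4

```text
t: 14.52
eef_pos: [488.0, 132.5, 23.9]
tcp_rot: [-3.14, -0.0, -1.707]
ft_force: [-0.1, -1.4, 0.2]
opening: 0.681
```

>>> send_rows --moves '[[[0, 0, -0.03, 0, 0, 0], [0, 0, -0.08, 0, 0, 0], [0, 0, -0.16, 0, 0, 0], [0, 0.06, -0.26, 0, 0, 0], [0, 0.12, -0.35, 0, 0, 0], [0, 0.12, -0.35, 0, 0, 0], [0, 0.12, -0.35, 0, 0, 0]]]'

```text
t: 15.1
eef_pos: [452.3, 137.6, 130.7]
tcp_rot: [-3.137, 0.001, -1.707]
ft_force: [0.1, 0.2, -0.6]
opening: 0.698
```

```bash
python3 - <<'E'
from h import *
hold()
s,d=wrist(); im=d['image']; np.savez('k.npz',T=d['T'],mtx=d['mtx'])
c=cv2.resize(im[60:260,220:420],(400,400),interpolation=cv2.INTER_CUBIC)
s,d=shot('side'); e=cv2.resize(d['image'][180:260,320:400],(400,400),interpolation=cv2.INTER_CUBIC)
cv2.imwrite('pics/k.png',np.hstack([c,e])[:,:,::-1])
E
```

```text
t 15.1 tilt -0.3 yaw 0.1 TCP [4.070e+01 1.000e-01 1.307e+02] flat [9.200e+00 1.000e-01 1.374e+02] force [-0.  -0.2 -0.6] 0.6978017235507737
```

View pics/k.png

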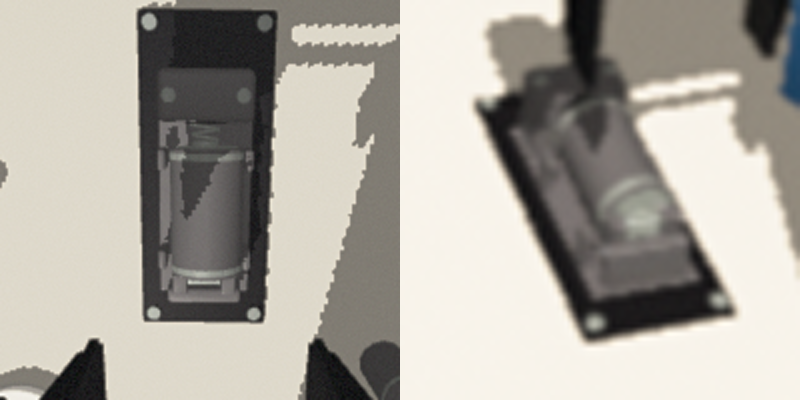

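The cell lies straight in the bay between spring and contact, with cell edges at cols 171–246 against a foot centre of about 206, and the gripper is clear.

```bash
python3 -c "
from h import *
print(env.job_done())"
```

```text
the job is handed in; nothing more can be done
None
```

The large grey cell is loaded in the holder, button end at the end contact, and the job is handed in at about 15 s of the 51 s allowed. The system gives no verdict, so this rests on my own checks.

- **Insertion:** I gripped the cell across its middle and pressed it tipped up 22° onto the spring. First touch came at about x = -21 mm in the holder frame, which puts the tray about +2.5 mm from its middle place. I then tipped it down to level, let it forward onto the end contact and pressed it onto the bed.
- **Forces:** The pressed load on the spring briefly reached 11.7 N, with the spring almost at its 12 mm stop. The final press onto the bed reached 22 N, a little firmer than I planned. Both are under the limits, though readings were only taken at the end of each move.
- **Last checks:** At the final press the tool pose put the cell level, about 0.3 mm off the middle, with its axis 31 mm above the bench, matching the seated height. After release the wrist and side pictures showed it lying straight in the bay with the gripper clear.
- **What went wrong:** One move had its numbers in the wrong column and shifted the tipped cell 7.5 mm sideways above the bed. The force reading showed no contact, and I corrected it at once. An 8 N upward force while lowering looked like the shoulder on the ribs, but it stayed after I eased off, so I think it was friction on the spring tip.
- **Not checked:** I did not measure the bystanders again afterwards. No move went near them.

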